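Ready the colony counter for reading a plate

TASK

Get the colony counter ready for reading the plate on its stage: switch its lamp on at the red rocker, and swing the magnifier round its pillar until the lens is centred over the plate. Do both with a fingertip, nothing is to be gripped or lifted: push the magnifier gently by its steel rod, keeping off the lens and its frame, without raising or lowering it on its pillar. Leave the plate lying in its ring, do not disturb the other things, and move clear.

Things in the scene. Friction and masses are not known exactly. Their poses are not given: they have to be found in the camera images.
- counter: colony counter: cream box fixed to the table, 280 (x) x 340 (y) x 85 mm high, flat top. Origin: centre of its underside; +x to its rear, +y to its left, z up; its keypad edge is the front (-x), facing roughly the robot. On top: lit round stage centred at x -60, y +50 mm in a black ring (108 mm outside, 3 mm high); magnifier pillar, 12 mm thick, at x +90, y +50 mm, up to z = 231 mm
- plate: the Petri dish to be counted, 91 mm across, 16 mm high, amber agar with pale dots, lying loose in the locating ring on the stage. Origin: centre of its underside, at z = 85 mm
- clamp: clamp carrying the magnifier on the pillar. Origin: on the pillar axis at the height of the rod centreline (z = 195 mm). Held on the pillar by friction (about 15 N): it slides if the magnifier is lifted or pressed down. A black 30 x 26 x 22 mm block that turns with the rod is centred here
- swing_arm (a joint): swing of the magnifier about the vertical pillar, rad: 0 = lens over the stage centre (rod along the counter's -x), positive = swung to the counter's left (+y; clockwise seen from above), 1.57 = rod along the counter's +y. Starts 0.7 to 1.75. Stays where it is left; friction 0.05 N m (about 1 N at rod_mid); no stop at 0
- rod_mid (a point): point on the centreline of the steel rod (10 mm thick, level, at z = 195 mm), 55 mm from the pillar axis; the rod is bare from 15 to 104 mm from the axis. The place to push; at least 80 mm of free space beneath it
- lens: the magnifying lens in its round frame, 92 mm across, 12 mm thick, at the rod's end. Origin: centre of the lens, 150 mm from the pillar axis, at z = 195 mm
- lamp_switch (a joint): red lamp rocker, 36 mm long (counter x), 24 mm wide, rad: 0 = off (start), 0.30 = fully on; stays as left. Pivot at counter x -40, y -115 mm, z = 89 mm, between keypad and display. Shallow V: off, the front face is level and the rear face (white dash) stands up 0.30 rad; press the rear face down till level (z = 89 mm) to switch on: about 2 N, then a firm stop
- switch_press (a point): centre of the rear (raised) face of the lamp switch, 12 mm behind the pivot; z = 92.5 mm when off, 89 mm when on
- stack_a: stack of four closed Petri dishes, 91 mm across, 64 mm high, amber agar, loose on the table left of the counter. Origin: centre of its underside
- stack_b: stack of three closed Petri dishes, 91 mm across, 48 mm high, loose on the table right of the counter. Origin: centre of its underside
- timer: white lab timer with a grey screen and two buttons, 65 x 48 x 16 mm, lying loose on top of the counter, left of the stage. Origin: centre of its underside
- slide_box: black and grey slide box with a white label, 105 x 80 x 36 mm, loose on the table right of the counter. Origin: centre of its underside
- media_bottle: amber bottle with a blue cap, 66 mm across, 130 mm high, loose on the table behind-left of the counter. Origin: centre of its underside
- marker: white and blue marker pen, 135 mm long, 15 mm thick, lying loose on top of the counter near its rear edge. Origin: centre of its underside
Not all that is in view belongs to the job. What is meant by the plate is not blue or pink, and is the smaller of those in its own colour.

How it is judged:
At the end, for the whole second after the job is handed in: The lens centre is within 12 mm (horizontally) of the plate's centre and at rest, the lamp switch is on (joint above 0.24 rad), the clamp is within 6 mm of its starting height and the plate lies in its ring within 6 mm of where it started (horizontal distance between lens and plate below 0.012 m and value of joint lamp_switch above 0.24 rad and velocity of joint swing_arm between -0.03 and 0.03 rad/s and distance of each of clamp, plate from where it was at the start of the episode below 0.006 m and angle between plate's own z axis and vertical below 0.05 rad); the robot touches nothing.
It fails at once if the lens or its frame is touched (contact force between any of the fingers, the arm and lens above 0.5 N).
It fails at once if the magnifier is gripped or forced: more than 20 N on it (contact force between any of the fingers, the arm and clamp above 20 N).
It fails at once if the magnifier is raised or lowered on its pillar by more than 6 mm (distance of clamp from where it was at the start of the episode above 0.006 m).
It fails at once if the plate is lifted or pushed out of its place by more than 6 mm (distance of plate from where it was at the start of the episode above 0.006 m).
It fails at once if a bystander (dish stack, slide box, timer, bottle, marker) is moved more than 15 mm (distance of any of stack_a, stack_b, timer, slide_box, media_bottle, marker from where it was at the start of the episode above 0.015 m).
It also fails if it takes over 54 s, if anything falls off the work surface, if the arm or the gripper's body presses on something with over 40 N, if the wrist force passes 120 N, or if a joint passes its speed limit or range.

ROBOT

A 6-joint arm with a two-finger parallel gripper is mounted at the origin on the work surface. World frame = base frame: x ahead of the robot, y to its left, z up, the work surface at z = 0. Lengths are in m, angles in rad, forces in N, time in s.
With the tool pointing down it reaches from about 0.425 to 0.95 m from the base axis. Payload 3.5 kg.
Tool frame: the origin (TCP) lies between the finger pads; the fingertips stand 14 mm ahead of it and the grasp point (between the pads) lies 5 mm behind it; z points along the fingers, y is the line along which they close (so a half turn about z gives the same grasp; the last joint's range is limited). The gripper opens to 85 mm and grips with 20 to 120 N. Pads are 22 mm wide; open, the fingers measure 114 mm over their backs; the gripper's body (76 mm by 85 mm) begins 54 mm behind the grasp point. The pads swing forward as they close: fully open they stand 13 mm farther back than shut.
Start: joints at [1.176, 0.286, 1.577, -0, 1.279, -0.15], TCP at [0.164, 0.655, 0.208] pointing down, gripper open.
Joint ranges: [-2.77, 2.77], [-0.9, 2.22], [0.21, 2.48], [-1.53, 4.67], [0.24, 2.81], [-2.84, 2.84]. Speed limits (rad/s): [2.79, 2.79, 3.14, 3.14, 3.14, 3.14].

INTERFACE

Orientations are given as a unit quaternion [w, x, y, z].
In Python, from plant import telemetry, snapshot, camera_params, env, spot_in, trace gives the robot as it stands. The module is installed in compiled form; this text tells all that it offers.
- The arm moves only by the tool apply_moves, never from a script. Its argument "series" is a list of rows, each an object of numbers: "tx", "ty", "tz": the shift along the tool's x, y, z in m; "spin": the turn about the tool's z in degrees; "gripper": the closure, from -1 (fully open) to 1 (shut). A call has 1 to 12 rows; each row shifts and turns the commanded pose from where the row before left it, along the tool's axes as they then stand; what a row does not reach is not made up. A row lasts 1/10 s, in which the tool goes at most 50 mm and 8.59 degrees, less where a joint would pass 70% of its speed; a pose out of reach is approached as far as the arm can. A call with a gripper value outside its range is refused whole. The fingers move at their own pace and stop on an object; the grip force is fixed at half the most. Time passes only in rows, so rows that do not move let the fingers close. It gives the time, the measured TCP pose, the force, the opening and the grip force at its end, in the units of the state.
- telemetry.get_obs(): the state, without advancing time (a new reading comes with each control period).
- snapshot(name): name is "scene" or "side" or "wrist"; returns the picture (420x560x3 uint8, red, green, blue); there is no depth.
- camera_params(name): a dict with "fov_y" (degrees; the focal length in pixels is half the picture's height over the tangent of half this angle, whatever the lens; pixels are square), "cx", "cy" (the principal point, pixels), "rvec" (rotation vector, rad) and "tvec" (3), from world to camera coordinates, as OpenCV has them. Camera axes: x right, y down, z forward; pixel columns grow to the right and rows downward; lengths in m; the calibration is good to about 2 mm. A picture is of the moment at which its call begins: read the wrist's pose just before it. camera_params takes no time and is no camera call; for the wrist camera it gives the pose at the moment of the call.
- env.close_job(): hands the job in; it is judged then, once.
Trained networks look in the newest picture that a camera, given by its name, has taken for a name from the list of things; names that differ only in an ending like _2 or _b are one class to them, and where a whole thing is asked for, a point or a joint stands for the part that bears it (a point fixed in the world has none). Each returns a list of dicts, best first, with "conf" (0 to 1); they miss things now and then, are a little off and sometimes report something else, mostly with a low value. They report only what shows in the picture. A call takes as long as a camera call. They do not tell look-alikes from the thing itself.
- spot_in(camera, target): "bbox" ([left, top, right, bottom] in pixels, round what is visible of it).
- trace(camera, target): "region" (420x560 bool, what is visible of it) and "bbox" ([left, top, right, bottom] in pixels, round what is visible of it).
The state is a dict: "time": time; "q": joint angles; "qd": joint speeds; "joint_efforts": joint torques, N m; "eef_pos": TCP position; "orientation": TCP orientation; "force": force on the tool from outside, world axes, zero at the start; "wrist_torque": the same for the moment, N m; "gripper_width": finger opening in m; "grasp_force": force on a finger pad.
Only numpy, scipy, OpenCV 4.12 (cv2) and the standard library are available. Lean on these libraries where they do the work, as an engineer would, in place of code of your own. Each camera call takes 0.05 s, during which the arm holds its last target. There are 200 camera calls.

## Working session

There is one attempt and no reset: what is moved stays moved. The work goes in short steps, Python scripts to look and compute and a tool call to move; the robot and the scene stay as the last step left them, time stands still between calls to the robot, and variables do not carry over. Pictures are saved under pics/ and viewed, at most 10 in all, crops included, and the job is handed in when it is done.

Besides the shell and the picture viewer there is one more tool, called after "Call:" by a JSON object that holds its "api" and its "payload". apply_moves: Moves the arm, as the interface text tells. Its arguments: {"type":"object","properties":{"series":{"type":"array"}},"required":["series"]}

```bash
mkdir -p pics
cat > h.py <<'E'
import numpy as np,cv2
from plant import telemetry,snapshot,camera_params,env,spot_in,trace
def K(c):
    p=camera_params(c) if isinstance(c,str) else c
    f=210/np.tan(np.radians(p['fov_y'])/2)
    R=cv2.Rodrigues(np.array(p['rvec'],float))[0]
    return np.array([[f,0,p['cx']],[0,f,p['cy']],[0,0,1]]),R,np.array(p['tvec'],float).ravel()
def proj(c,P):
    k,R,t=K(c);q=(k@(R@np.atleast_2d(P).T+t[:,None]));return (q[:2]/q[2]).T
def onz(c,uv,z):
    k,R,t=K(c);d=R.T@np.linalg.inv(k)@np.array([*uv,1.]);o=-R.T@t
    return o+d*(z-o[2])/d[2]
def save(n,im): cv2.imwrite('pics/'+n,im[:,:,::-1])
E
python3 - <<'E'
from h import *
o=telemetry.get_obs();print(o['eef_pos'],o['orientation'],o['time'],o['force'])
for c in('scene','side'):
    im=snapshot(c);save(c+'.png',im)
    k,R,t=K(c);print(c,-R.T@t)
    for n in('counter','plate','lens','clamp','lamp_switch','switch_press','rod_mid','timer','marker','stack_a'):
        print(n,[(np.round(d['bbox']).tolist(),round(d['conf'],2)) for d in spot_in(c,n)][:5])
E
```

```text
[0.16330885 0.65421803 0.20623583] [-3.02213045e-04  1.22085048e-01  9.92518942e-01 -1.13958517e-03] 0.0 [-0.25168538 -0.04151032 -0.0256144 ]
scene [1.21880819 0.40078013 0.85754067]
counter [([161.0, 185.0, 337.0, 325.0], 0.8)]
plate [([369.0, 234.0, 403.0, 265.0], 0.89), ([325.0, 200.0, 373.0, 235.0], 0.8), ([264.0, 210.0, 297.0, 238.0], 0.74), ([238.0, 171.0, 279.0, 201.0], 0.56)]
lens [([296.0, 212.0, 336.0, 249.0], 0.96), ([334.0, 254.0, 376.0, 300.0], 0.2)]
clamp [([226.0, 211.0, 338.0, 249.0], 0.71)]
lamp_switch [([214.0, 211.0, 229.0, 216.0], 0.47), ([228.0, 212.0, 334.0, 246.0], 0.15)]
switch_press [([213.0, 210.0, 228.0, 214.0], 0.52)]
rod_mid [([227.0, 212.0, 335.0, 248.0], 0.66)]
timer [([295.0, 240.0, 319.0, 259.0], 0.53)]
marker [([172.0, 244.0, 227.0, 264.0], 0.7), ([226.0, 214.0, 336.0, 245.0], 0.61)]
stack_a [([170.0, 192.0, 204.0, 220.0], 0.94), ([331.0, 253.0, 375.0, 300.0], 0.8)]
side [ 0.08785699 -0.68024961  0.80870412]
counter [([220.0, 120.0, 421.0, 333.0], 0.8)]
plate [([251.0, 197.0, 300.0, 232.0], 0.85), ([189.0, 313.0, 268.0, 386.0], 0.77), ([159.0, 189.0, 197.0, 217.0], 0.64), ([140.0, 226.0, 202.0, 272.0], 0.59)]
lens [([253.0, 122.0, 296.0, 153.0], 0.64)]
clamp [([254.0, 120.0, 368.0, 167.0], 0.74)]
lamp_switch [([316.0, 256.0, 345.0, 274.0], 0.71)]
switch_press [([317.0, 258.0, 344.0, 275.0], 0.65)]
rod_mid [([253.0, 122.0, 361.0, 163.0], 0.83), ([316.0, 259.0, 342.0, 273.0], 0.72)]
timer [([254.0, 176.0, 286.0, 200.0], 0.89), ([218.0, 123.0, 422.0, 332.0], 0.19)]
marker [([358.0, 203.0, 408.0, 247.0], 0.76)]
stack_a [([218.0, 162.0, 260.0, 198.0], 0.87), ([330.0, 329.0, 382.0, 386.0], 0.63)]
```

View pics/scene.png

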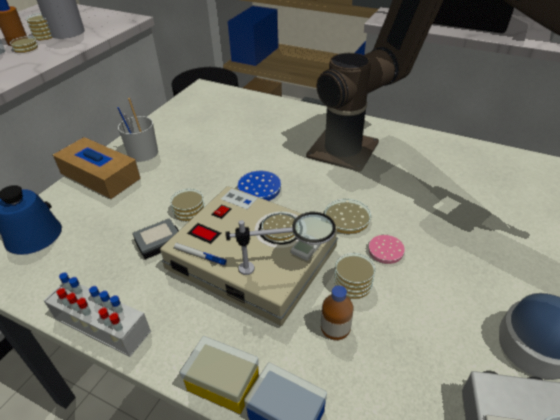

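View pics/side.png

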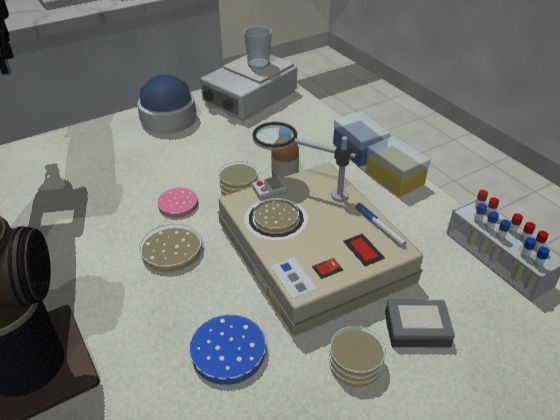

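Amber candidates: side (275,214), in the black ring on the stage, and side (171,249), larger and lying on the table. Blue (228,349) and pink (178,201) are excluded by colour. The plate is the smaller amber one in the ring. For the two red items, the rocker is at side (327,267) between the keypad and the display, and (363,249) is the display. Next I measure these and confirm in a crop.

```bash
cat > fit.py <<'E'
from h import *
from scipy.optimize import least_squares
cams={c:camera_params(c) for c in('scene','side')}
def pick(c,n,near):
    best=None
    for d in trace(c,n):
        m=d['region'].astype(np.uint8)
        if m.sum()<10: continue
        x,y,w,h=cv2.boundingRect(m); ctr=np.array([x+w/2-.5,y+h/2-.5])
        ys,xs=np.nonzero(m); cen=np.array([xs.mean(),ys.mean()])
        e=np.linalg.norm(cen-near)
        if e<25 and (best is None or e<best[0]): best=(e,cen,ctr,m)
    return best
def tri(a,b):
    P=[]
    for c in('scene','side'):
        k,R,t=K(cams[c]);P.append(k@np.c_[R,t])
    X=cv2.triangulatePoints(P[0],P[1],np.float64(a),np.float64(b)).ravel();return X[:3]/X[3]
E
python3 - <<'E'
from fit import *
ims={c:snapshot(c) for c in cams}
near={'plate':[(280,227),(275,214)],'lamp_switch':[(222,212),(328,267)],'lens':[(316,230),(274,136)],'counter':[(249,255),(320,227)]}
D={}
for n,(a,b) in near.items():
    r=[pick(c,n,np.array(p)) for c,p in zip(cams,(a,b))]
    print(n,[None if x is None else (x[1].round(1),x[2].round(1),int(x[3].sum())) for x in r])
    if all(x is not None for x in r):
        print('  tri centroid',tri(r[0][1],r[1][1]).round(4))
    D[n]=r
for c,i in zip(cams,(0,1)):
    if D['counter'][i] is not None: np.save(c+'_m.npy',D['counter'][i][3])
s=ims['scene'][165:325,150:350];t=ims['side'][110:330,210:430]
save('crop.png',np.hstack([cv2.resize(s,(400,320),interpolation=2),cv2.resize(t,(400,400),interpolation=2)[:320]]))
E
```

```text
plate [(array([278.3, 224.9]), array([278., 226.]), 661), (array([275.5, 214.9]), array([275.5, 215. ]), 1323)]
  tri centroid [0.5075 0.0204 0.096 ]
lamp_switch [(array([221.1, 210.5]), array([221. , 210.5]), 99), (array([327.7, 266.3]), array([327.5, 266. ]), 224)]
  tri centroid [ 0.5176 -0.1418  0.0892]
lens [(array([313.5, 227.7]), array([313., 228.]), 1178), (array([273.9, 134.9]), array([274., 135.]), 1031)]
  tri centroid [0.5764 0.1405 0.1946]
counter [(array([250.4, 253.4]), array([248.5, 256. ]), 13371), (array([317.8, 240.6]), array([320., 228.]), 20533)]
  tri centroid [ 0.5746 -0.0296  0.0337]
```

View pics/crop.png

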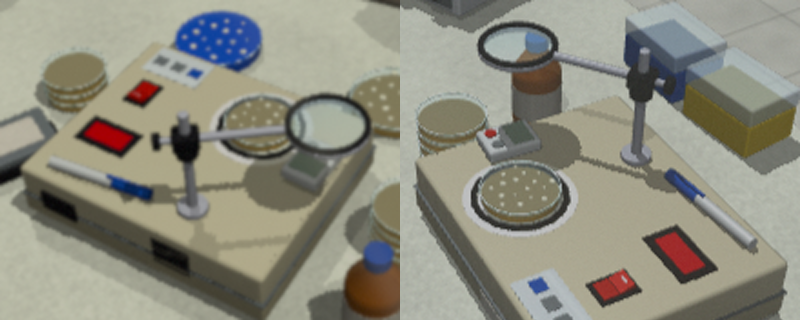

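The crop confirms it: the smaller amber dish lies in the black ring under no other dish, and the red rocker (split face with a dash) sits between the keypad and the red display. Now I fit the counter pose.

```bash
cat >> fit.py <<'E'
def W(p,q):  # counter->world
    c,s=np.cos(p[2]),np.sin(p[2]);q=np.atleast_2d(q)
    return np.c_[p[0]+c*q[:,0]-s*q[:,1],p[1]+s*q[:,0]+c*q[:,1],q[:,2]]
def lensq(th,r=.15): return [.09-r*np.cos(th),.05+r*np.sin(th),.195]
E
python3 - <<'E'
from fit import *
M={c:np.load(c+'_m.npy') for c in cams}
box=np.array([[sx*.14,sy*.17,z] for sx in(-1,1) for sy in(-1,1) for z in(0,.085)])
obs=[('scene',(278.1,225.5),0),('side',(275.5,215),0),('scene',(221.1,210.5),1),('side',(327.6,266.2),1),('scene',(313.2,227.9),2),('side',(274,135),2)]
w=[.3,1,1,1,1,1]
def pts(p): return W(p,[[-.06,.05,.095],[-.04,-.115,.0905],lensq(p[3])])
def res(p):
    P=pts(p); return np.concatenate([(proj(cams[c],P[i])[0]-uv)*k for (c,uv,i),k in zip(obs,w)])
s=least_squares(res,[.57,-.03,-.06,1.]);p=s.x
print(p.round(4),np.round(s.fun,1))
def iou(p):
    t=0
    for c in cams:
        h=cv2.convexHull(proj(cams[c],W(p,box)).astype(np.float32))
        m=np.zeros((420,560),np.uint8);cv2.fillPoly(m,[np.round(h*16).astype(int)],1,shift=4)
        mm=cv2.morphologyEx(M[c],cv2.MORPH_CLOSE,np.ones((15,15)))
        t+=(m&mm).sum()/(m|mm).sum()/2
    return t
from scipy.optimize import minimize
r=minimize(lambda q:-iou(p[:3]+np.array(q)*[.01,.01,.03]),[0,0,0],method='Nelder-Mead',options=dict(initial_simplex=[[0,0,0],[1,0,0],[0,1,0],[0,0,1]]))
print(iou(p[:3]),(p[:3]+r.x*[.01,.01,.03]).round(4),-r.fun)
np.save('p.npy',p)
for n,q in dict(plate=[-.06,.05,.085],pillar=[.09,.05,.2],press=[-.028,-.115,.0925],lens=lensq(p[3]),mid=lensq(p[3],.055),midend=lensq(0,.055)).items(): print(n,W(p,q)[0].round(4))
c=snapshot('wrist');save('w0.png',c)
E
```

```text
[ 0.5645 -0.0305 -0.0644  0.9387] [ 0.5 -0.  -0.1 -0.4 -0.4 -0.6  0.1 -0.1  0.3 -0.3  0.3 -0.1]
0.8431699474763498 [ 0.56   -0.0301 -0.0435] 0.8527487282449455
plate [0.5078 0.0232 0.085 ]
pillar [0.6575 0.0136 0.2   ]
press [ 0.5291 -0.1435  0.0925]
lens [0.5769 0.14   0.195 ]
mid [0.6279 0.0599 0.195 ]
midend [0.6026 0.0171 0.195 ]
```

Residuals are under 1 px. θ ≈ 0.94 rad, and heights and radii are consistent. I'll spin the tool about 10.3° so its x is counter −x and its y is counter +y, then rise with the gripper shut and travel to the far side of the rod.

Call:
{"api": "apply_moves", "payload": {"series": [{"tz": -0.047,"spin": -5.15,"gripper": 1},{"tz": -0.047,"spin": -5.15,"gripper": 1},{"tx": -0.027,"ty": -0.0267,"gripper": 1},{"tx": -0.027,"ty": -0.0267,"gripper": 1},{"tx": -0.027,"ty": -0.0267,"gripper": 1},{"tx": -0.027,"ty": -0.0267,"gripper": 1},{"tx": -0.027,"ty": -0.0267,"gripper": 1},{"tx": -0.027,"ty": -0.0267,"gripper": 1},{"tx": -0.027,"ty": -0.0267,"gripper": 1},{"tx": -0.027,"ty": -0.0267,"gripper": 1},{"tx": -0.027,"ty": -0.0267,"gripper": 1},{"tx": -0.027,"ty": -0.0267,"gripper": 1}]}}

```text
$.series[0]: bad value
```

Call:
{"api": "apply_moves", "payload": {"series": [{"tx": -0.027,"ty": -0.0267,"gripper": 1},{"tx": -0.027,"ty": -0.0267,"gripper": 1},{"tx": -0.027,"ty": -0.0267,"gripper": 1},{"tx": -0.027,"ty": -0.0267,"gripper": 1},{"tx": -0.027,"ty": -0.0267,"gripper": 1},{"tx": -0.027,"ty": -0.0267,"gripper": 1},{"tx": -0.027,"ty": -0.0267,"gripper": 1},{"tx": -0.027,"ty": -0.0267,"gripper": 1},{"tx": -0.027,"ty": -0.0267,"gripper": 1},{"gripper": 1},{"gripper": 1},{"gripper": 1}]}}

```text
$.series[0]: bad value
```

```bash
cat > st.py <<'E'
from fit import *
def st():
    p=np.load('p.npy');o=telemetry.get_obs();d=o['eef_pos'][:2]-p[:2];c,s=np.cos(p[2]),np.sin(p[2])
    R=cv2.Rodrigues(np.zeros(3))[0]
    w,x,y,z=o['orientation'];tx=[1-2*(y*y+z*z),2*(x*y+w*z)]
    print('t',o['time'],'counterframe',np.round([c*d[0]+s*d[1],-s*d[0]+c*d[1],o['eef_pos'][2]],4),'toolx err deg',round(np.degrees(np.arctan2(tx[1],tx[0])-p[2])%360-180,2),'F',np.round(o['force'],2),'w',round(o['gripper_width'],4))
E
python3 -c "from st import *;st()"
```

```text
t 1.65 counterframe [-0.4442  0.6582  0.2077] toolx err deg -10.34 F [ 0.19  0.05 -0.3 ] w 0.0852
```

Refused, possibly because every key is needed. I'll try a full first row.

Call:
{"api": "apply_moves", "payload": {"series": [{"tx": 0,"ty": 0,"tz": -0.047,"spin": -5.15,"gripper": 1},{"tx": 0,"ty": 0,"tz": -0.047,"spin": -5.15,"gripper": 1}]}}

```text
time: 1.85
eef_pos: [0.1631, 0.6538, 0.2999]
orientation: [-0.001, 0.031, 1.0, -0.003]
force: [0.6, 1.1, 1.7]
gripper_width: 0.0589
grasp_force: 0.0
```

Call:
{"api": "apply_moves", "payload": {"series": [{"tx": -0.027,"ty": -0.0267,"tz": 0,"spin": 0,"gripper": 1},{"tx": -0.027,"ty": -0.0267,"tz": 0,"spin": 0,"gripper": 1},{"tx": -0.027,"ty": -0.0267,"tz": 0,"spin": 0,"gripper": 1},{"tx": -0.027,"ty": -0.0267,"tz": 0,"spin": 0,"gripper": 1},{"tx": -0.027,"ty": -0.0267,"tz": 0,"spin": 0,"gripper": 1},{"tx": -0.027,"ty": -0.0267,"tz": 0,"spin": 0,"gripper": 1},{"tx": -0.027,"ty": -0.0267,"tz": 0,"spin": 0,"gripper": 1},{"tx": -0.027,"ty": -0.0267,"tz": 0,"spin": 0,"gripper": 1},{"tx": -0.027,"ty": -0.0267,"tz": 0,"spin": 0,"gripper": 1},{"tx": -0.027,"ty": -0.0267,"tz": 0,"spin": 0,"gripper": 1},{"tx": -0.027,"ty": -0.0267,"tz": 0,"spin": 0,"gripper": 1},{"tx": -0.027,"ty": -0.0267,"tz": 0,"spin": 0,"gripper": 1}]}}

```text
time: 3.05
eef_pos: [0.4669, 0.3128, 0.3019]
orientation: [0.0, 0.032, 0.999, 0.0]
force: [0.2, 0.4, 0.0]
gripper_width: -0.0001
grasp_force: 0.0
```

Call:
{"api": "apply_moves", "payload": {"series": [{"tx": -0.027,"ty": -0.0267,"tz": 0,"spin": 0,"gripper": 1},{"tx": -0.027,"ty": -0.0267,"tz": 0,"spin": 0,"gripper": 1},{"tx": -0.027,"ty": -0.0267,"tz": 0,"spin": 0,"gripper": 1},{"tx": -0.027,"ty": -0.0267,"tz": 0,"spin": 0,"gripper": 1},{"tx": -0.027,"ty": -0.0267,"tz": 0,"spin": 0,"gripper": 1},{"tx": -0.027,"ty": -0.0267,"tz": 0,"spin": 0,"gripper": 1},{"tx": -0.027,"ty": -0.0267,"tz": 0,"spin": 0,"gripper": 1},{"tx": 0,"ty": 0,"tz": 0,"spin": 0,"gripper": 1},{"tx": 0,"ty": 0,"tz": 0,"spin": 0,"gripper": 1}]}}

```text
time: 3.95
eef_pos: [0.6426, 0.1147, 0.3012]
orientation: [-0.001, 0.033, 0.999, 0.0]
force: [0.1, 0.5, 0.4]
gripper_width: 0.0002
grasp_force: 0.0
```

```bash
python3 -c "
from st import *;st();save('w1.png',snapshot('wrist'));print(proj('wrist',W(np.load('p.npy'),[[-.06,.05,.085],[.09,.05,.231],[-.028,-.115,.0925],lensq(np.load('p.npy')[3])])).round(0))"
```

```text
t 3.95 counterframe [0.0687 0.15   0.3012] toolx err deg -0.13 F [0.1  0.53 0.41] w 0.0002
[[193.  66.]
 [159. 237.]
 [ 50.  95.]
 [305. 125.]]
```

View pics/w1.png

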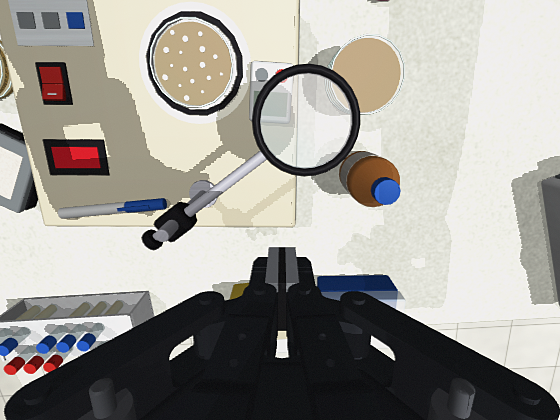

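The plate, rocker and lens appear at (195,63), (53,83) and (306,120), within about 4 mm of the prediction. The finger is on the free side of the rod, so I move beside it and descend.

Call:
{"api": "apply_moves", "payload": {"series": [{"tx": -0.029,"ty": -0.026,"tz": 0,"spin": 0,"gripper": 1},{"tx": 0,"ty": 0,"tz": 0.03,"spin": 0,"gripper": 1},{"tx": 0,"ty": 0,"tz": 0.03,"spin": 0,"gripper": 1},{"tx": 0,"ty": 0,"tz": 0.03,"spin": 0,"gripper": 1},{"tx": 0,"ty": 0,"tz": 0.025,"spin": 0,"gripper": 1},{"tx": 0,"ty": 0,"tz": 0,"spin": 0,"gripper": 1},{"tx": 0,"ty": 0,"tz": 0,"spin": 0,"gripper": 1}]}}

```text
time: 4.7
eef_pos: [0.6693, 0.0886, 0.1871]
orientation: [-0.0, 0.032, 0.999, 0.0]
force: [-0.7, -0.2, 1.6]
gripper_width: -0.0005
grasp_force: 0.0
```

Run:
```python
from st import *
st();a=snapshot('side')[90:250,230:430];b=snapshot('scene')[150:310,200:400]
save('c2.png',cv2.resize(np.hstack([a,b]),(800,320),interpolation=2))
```

```text
t 4.7 counterframe [0.0969 0.1257 0.1871] toolx err deg 0.05 F [-0.66 -0.23  1.64] w -0.0005
```

View pics/c2.png

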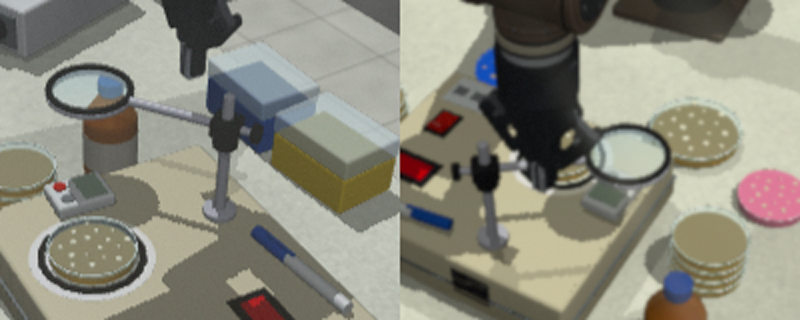

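The finger is behind the rod in both views, with nothing touched. Now I push along the swing, stopping short.

Call:
{"api": "apply_moves", "payload": {"series": [{"tx": 0.0052,"ty": -0.004,"tz": 0,"spin": 0,"gripper": 1},{"tx": 0.0052,"ty": -0.004,"tz": 0,"spin": 0,"gripper": 1},{"tx": 0.0052,"ty": -0.004,"tz": 0,"spin": 0,"gripper": 1},{"tx": 0.0052,"ty": -0.004,"tz": 0,"spin": 0,"gripper": 1},{"tx": 0.0052,"ty": -0.004,"tz": 0,"spin": 0,"gripper": 1},{"tx": 0.0052,"ty": -0.004,"tz": 0,"spin": 0,"gripper": 1},{"tx": 0.0052,"ty": -0.004,"tz": 0,"spin": 0,"gripper": 1},{"tx": 0.0052,"ty": -0.004,"tz": 0,"spin": 0,"gripper": 1},{"tx": 0.0052,"ty": -0.004,"tz": 0,"spin": 0,"gripper": 1},{"tx": 0.0052,"ty": -0.004,"tz": 0,"spin": 0,"gripper": 1},{"tx": 0.0052,"ty": -0.004,"tz": 0,"spin": 0,"gripper": 1},{"tx": 0.0052,"ty": -0.004,"tz": 0,"spin": 0,"gripper": 1}]}}

```text
time: 6.0
eef_pos: [0.6039, 0.0433, 0.1866]
orientation: [0.0, 0.033, 0.999, -0.0]
force: [-0.3, -0.3, 1.0]
gripper_width: 0.0001
grasp_force: 0.0
```

```bash
cat > lens.py <<'E'
from st import *
p=np.load('p.npy')
def lens(cs=('scene','side')):
    out=[]
    for c in cs:
        snapshot(c)
        ds=[d for d in trace(c,'lens') if d['conf']>.4]
        for d in ds[:2]:
            x,y,w,h=cv2.boundingRect(d['region'].astype(np.uint8));u=np.array([x+w/2-.5,y+h/2-.5])
            # fit angle
            f=least_squares(lambda th:proj(camera_params(c),W(p,lensq(th[0])))[0]-u,[.2])
            print(c,round(d['conf'],2),u,(w,h),'theta',f.x.round(3),'res',f.fun.round(1),'world',onz(c,u,.195).round(4))
E
python3 -c "
from lens import *
st();lens();print(W(p,[-.06,.05,.085]).round(4))
a=snapshot('side')[90:250,230:430];b=snapshot('scene')[150:310,200:400]
save('c3.png',cv2.resize(np.hstack([a,b]),(800,320),interpolation=2))"
```

```text
t 6.0 counterframe [0.0346 0.0763 0.1866] toolx err deg -0.04 F [-0.34 -0.27  0.95] w 0.0001
scene 0.56 [314. 228.] (43, 33) theta [0.95] res [-0.4  0.1] world [0.5776 0.1416 0.195 ]
side 0.78 [274.5 135. ] (44, 29) theta [0.94] res [-0.2 -0.2] world [0.577  0.1394 0.195 ]
[[0.5078 0.0232 0.085 ]]
```

View pics/c3.png

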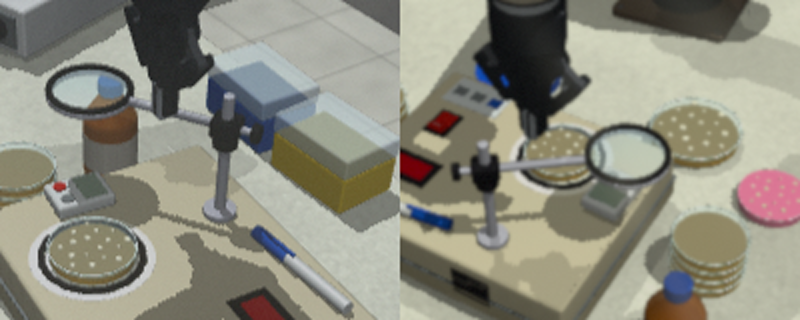

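The lens hasn't moved, although the finger should have crossed the rod. I'll check where the fingertip and rod actually are.

```bash
python3 - <<'E'
from lens import *
o=telemetry.get_obs();e=o['eef_pos']
for c,(x0,y0) in dict(side=(230,90),scene=(200,150)).items():
    P=np.array([[e[0],e[1],z] for z in (e[2]-.014,e[2],e[2]+.03)]+[W(p,lensq(p[3],r))[0] for r in(.03,.055,.1)])
    print(c,((proj(camera_params(c),P)-[x0,y0])*2).round(0).tolist())
E
python3 -c "
from h import *
save('w3.png',snapshot('wrist'))"
```

```text
side [[163.0, 145.0], [163.0, 134.0], [164.0, 108.0], [197.0, 118.0], [174.0, 112.0], [133.0, 101.0]]
scene [[135.0, 160.0], [134.0, 150.0], [133.0, 130.0], [114.0, 165.0], [137.0, 163.0], [180.0, 159.0]]
```

View pics/w3.png

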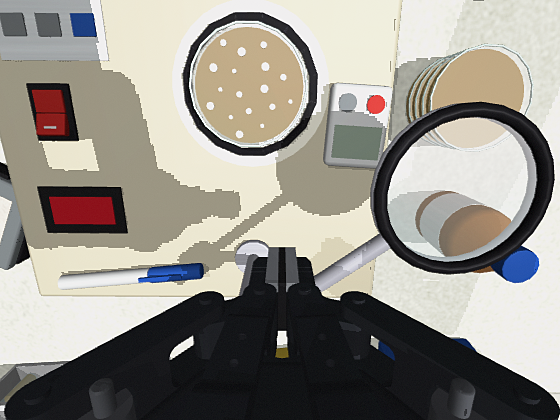

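Run:
```python
from lens import *
k,R,t=K('wrist');o=telemetry.get_obs()
C=-R.T@t;print('f',k[0,0],'cam',C.round(4),'eef',o['eef_pos'],'q',np.round(o['q'],4))
print('cam-eef',(C-o['eef_pos']).round(4),'axis',R[2].round(3))
q=[[-.06,.05,.088],[-.06,.104,.088],[-.06,-.004,.088],lensq(p[3]),[.09,.05,.085],[-.028,-.115,.0925]]
print(proj('wrist',W(p,q)).round(1).tolist())
e=o['eef_pos'];print('tip px',proj('wrist',[[e[0],e[1],e[2]-.014]]).round(1), 'if 33 shorter',proj('wrist',[[e[0],e[1],e[2]+.019]]).round(1))
# PnP-like: camera height from ring centre, lens, pillar base, with orientation known
obs=np.array([[250,83],[315.5,83],[184,83],[463,188]]) 
f=least_squares(lambda d:(proj(dict(camera_params('wrist'),tvec=t-R@d),W(p,q[:4]))-obs).ravel(),[0,0,0]);print('shift of camera',f.x.round(4),f.fun.round(1))
```

```text
f 306.7075143565705 cam [0.5293 0.0488 0.3522] eef [0.60457794 0.04374106 0.18670038] q [-0.095   0.1541  1.7717  0.      1.2155 -1.601 ]
cam-eef [-0.0753  0.005   0.1655] axis [ 0.288 -0.018 -0.957]
[[248.1, 88.3], [315.1, 88.3], [181.0, 88.3], [459.1, 195.9], [253.4, 256.2], [47.9, 129.5]]
tip px [[281.2 238.8]] if 33 shorter [[281.1 263.2]]
shift of camera [ 0.004  -0.0019  0.001 ] [ 0.1  0.   1.7  0.  -1.   0.  -0.5 -0. ]
```

Run:
```python
from lens import *
print(tri((267.5,219),(312.5,148.5)).round(4))
for z in (.19,.2,.205,.21,.215,.22): 
  e=np.array([.6046,.0437]); P=[[e[0]+sx*.011,e[1]+sy*.011,z] for sx in(-1,1) for sy in(-1,1)]
  print(z,*[proj(camera_params(c),P).round(0).tolist() for c in('scene','side','wrist')])
for c,(a,b,d,g) in dict(scene=(205,228,255,281),side=(138,158,300,326)).items():
    im=cv2.cvtColor(snapshot(c),cv2.COLOR_RGB2GRAY)[a:b:2,d:g:2];print(c,a,d);print(im)
```

```text
[0.606  0.0448 0.2059]
0.19 [[265.0, 219.0], [274.0, 222.0], [260.0, 226.0], [269.0, 229.0]] [[310.0, 160.0], [304.0, 155.0], [319.0, 157.0], [313.0, 151.0]] [[261.0, 234.0], [299.0, 232.0], [264.0, 269.0], [301.0, 267.0]]
0.2 [[265.0, 216.0], [274.0, 219.0], [260.0, 222.0], [269.0, 225.0]] [[310.0, 156.0], [304.0, 150.0], [320.0, 152.0], [313.0, 147.0]] [[259.0, 241.0], [300.0, 238.0], [263.0, 277.0], [302.0, 275.0]]
0.205 [[265.0, 214.0], [274.0, 217.0], [260.0, 221.0], [269.0, 224.0]] [[310.0, 154.0], [304.0, 148.0], [320.0, 150.0], [313.0, 145.0]] [[259.0, 245.0], [301.0, 242.0], [262.0, 282.0], [303.0, 280.0]]
0.21 [[265.0, 213.0], [274.0, 216.0], [260.0, 219.0], [269.0, 222.0]] [[310.0, 152.0], [304.0, 146.0], [320.0, 148.0], [313.0, 143.0]] [[258.0, 249.0], [301.0, 246.0], [262.0, 287.0], [303.0, 285.0]]
0.215 [[265.0, 211.0], [274.0, 214.0], [260.0, 217.0], [269.0, 220.0]] [[311.0, 149.0], [304.0, 144.0], [320.0, 146.0], [314.0, 141.0]] [[257.0, 253.0], [302.0, 250.0], [261.0, 292.0], [304.0, 290.0]]
0.22 [[264.0, 209.0], [274.0, 212.0], [259.0, 215.0], [269.0, 218.0]] [[311.
[... 662 characters left out ...]
 137 134 134 138 150 134]
 [195 213 116  87 143 134 135 133 133 135 136 146 133]
 [206 206  89 101 148 133 134 144 150 133 140 138 133]]
side 138 300
[[195 191 187  77  73  81  42  44  43  47 192 192 187]
 [171 173 170  76  74  84  40  47  41  53 190 189 190]
 [117 140 164  78  76  84  46  45  45  55 185 192 189]
 [139 104 100  76  79  83  45  44  44  50 161 171 189]
 [189 185 178 111  76  86  40  44  43  72 146 142 165]
 [183 187 190 190 108  85  62  92 116  83  92 100 112]
 [192 192 192 192 186 162 171 186 187 170 144 143  91]
 [187 189 190 193 175 174 162 165 167 165 165 168 165]
 [176 166 163 166 160 163 164 166 165 162 162 162 165]
 [166 168 164 165 165 164 163 163 167 165 167 164 168]]
```

All three views agree that the shut fingertips end about 25 mm behind the TCP (z ≈ 0.212), not 14 mm ahead of it, so the finger passed over the rod without touching. The rocker, at known height, will calibrate the tip exactly, so I press it first.

Call:
{"api": "apply_moves", "payload": {"series": [{"tx": 0,"ty": 0,"tz": -0.03,"spin": 0,"gripper": 1},{"tx": 0,"ty": 0,"tz": -0.03,"spin": 0,"gripper": 1},{"tx": 0.0121,"ty": -0.0383,"tz": 0,"spin": 0,"gripper": 1},{"tx": 0.0121,"ty": -0.0383,"tz": 0,"spin": 0,"gripper": 1},{"tx": 0.0121,"ty": -0.0383,"tz": 0,"spin": 0,"gripper": 1},{"tx": 0.0121,"ty": -0.0383,"tz": 0,"spin": 0,"gripper": 1},{"tx": 0.0121,"ty": -0.0383,"tz": 0,"spin": 0,"gripper": 1},{"tx": 0,"ty": 0,"tz": 0.04,"spin": 0,"gripper": 1},{"tx": 0,"ty": 0,"tz": 0.04,"spin": 0,"gripper": 1},{"tx": 0,"ty": 0,"tz": 0.04,"spin": 0,"gripper": 1},{"tx": 0,"ty": 0,"tz": 0,"spin": 0,"gripper": 1},{"tx": 0,"ty": 0,"tz": 0,"spin": 0,"gripper": 1}]}}

```text
time: 7.65
eef_pos: [0.5316, -0.1434, 0.1267]
orientation: [-0.001, 0.032, 0.999, 0.0]
force: [0.7, 0.7, 1.3]
gripper_width: 0.0
grasp_force: 0.0
```

Run:
```python
from lens import *
st();e=telemetry.get_obs()['eef_pos']
a=snapshot('side')[180:300,270:390];b=snapshot('wrist')[60:340,140:420]
save('c4.png',np.hstack([cv2.resize(a,(390,390),interpolation=2),cv2.resize(b,(390,390),interpolation=2)]))
print(((proj('wrist',W(p,[[-.04,-.115,.089],[-.028,-.115,.0925]]))-[140,60])*390/280+[390,0]).round(0),((proj('side',W(p,[[-.028,-.115,.0925]]))-[270,180])*3.25).round(0))
```

```text
t 7.65 counterframe [-0.0256 -0.1148  0.1267] toolx err deg -0.03 F [0.72 0.74 1.27] w 0.0
[[588. 198.]
 [588. 223.]] [[206. 270.]]
```

View pics/c4.png

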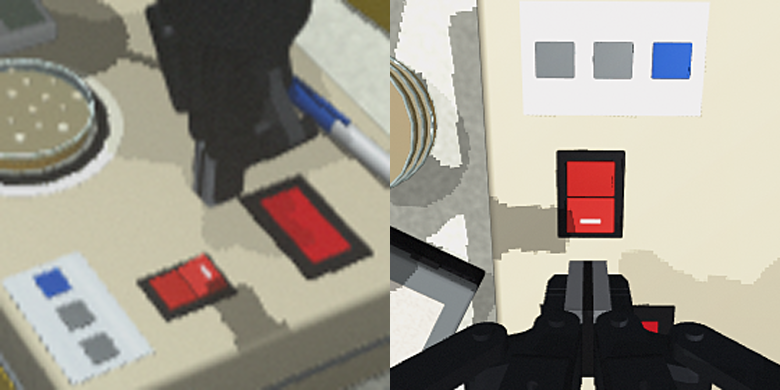

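The tip is over the rear (white dash) face and laterally centred: rocker at wrist-crop (590,197) and fingers at 588. Now I descend.

Call:
{"api": "apply_moves", "payload": {"series": [{"tx": 0,"ty": 0,"tz": 0.025,"spin": 0,"gripper": 1},{"tx": 0,"ty": 0,"tz": 0.02,"spin": 0,"gripper": 1},{"tx": 0,"ty": 0,"tz": 0.004,"spin": 0,"gripper": 1},{"tx": 0,"ty": 0,"tz": 0.004,"spin": 0,"gripper": 1},{"tx": 0,"ty": 0,"tz": 0,"spin": 0,"gripper": 1},{"tx": 0,"ty": 0,"tz": 0,"spin": 0,"gripper": 1}]}}

```text
time: 8.35
eef_pos: [0.5326, -0.144, 0.0753]
orientation: [0.001, 0.032, 0.999, -0.001]
force: [-0.4, 0.3, -0.1]
gripper_width: 0.0001
grasp_force: 0.0
```

Call:
{"api": "apply_moves", "payload": {"series": [{"tx": 0,"ty": 0,"tz": 0.002,"spin": 0,"gripper": 1},{"tx": 0,"ty": 0,"tz": 0.002,"spin": 0,"gripper": 1},{"tx": 0,"ty": 0,"tz": 0,"spin": 0,"gripper": 1}]}}

```text
time: 8.65
eef_pos: [0.532, -0.1437, 0.07]
orientation: [0.001, 0.033, 0.999, -0.0]
force: [0.4, 0.3, 1.4]
gripper_width: -0.0004
grasp_force: 0.3
```

Call:
{"api": "apply_moves", "payload": {"series": [{"tx": 0,"ty": 0,"tz": 0.0015,"spin": 0,"gripper": 1},{"tx": 0,"ty": 0,"tz": 0.0015,"spin": 0,"gripper": 1},{"tx": 0,"ty": 0,"tz": 0,"spin": 0,"gripper": 1}]}}

```text
time: 8.95
eef_pos: [0.5317, -0.1436, 0.0666]
orientation: [0.0, 0.033, 0.999, -0.0]
force: [0.8, -0.5, 1.6]
gripper_width: -0.0004
grasp_force: 0.7
```

Call:
{"api": "apply_moves", "payload": {"series": [{"tx": 0,"ty": 0,"tz": 0.001,"spin": 0,"gripper": 1},{"tx": 0,"ty": 0,"tz": 0.001,"spin": 0,"gripper": 1},{"tx": 0,"ty": 0,"tz": 0,"spin": 0,"gripper": 1}]}}

```text
time: 9.25
eef_pos: [0.5318, -0.1436, 0.0653]
orientation: [0.0, 0.032, 0.999, -0.0]
force: [0.3, 0.4, 4.9]
gripper_width: 0.0002
grasp_force: 2.3
```

Call:
{"api": "apply_moves", "payload": {"series": [{"tx": 0,"ty": 0,"tz": 0.001,"spin": 0,"gripper": 1},{"tx": 0,"ty": 0,"tz": 0.001,"spin": 0,"gripper": 1},{"tx": 0,"ty": 0,"tz": 0,"spin": 0,"gripper": 1}]}}

```text
time: 9.55
eef_pos: [0.5318, -0.1437, 0.0652]
orientation: [-0.0, 0.032, 0.999, 0.0]
force: [-4.6, 1.9, 13.9]
gripper_width: 0.0
grasp_force: 6.9
```

Run:
```python
from lens import *
st();b=snapshot('wrist')[140:280,210:350];a=snapshot('side')[220:300,280:360]
save('c5.png',np.hstack([cv2.resize(a,(390,390),interpolation=2),cv2.resize(b,(390,390),interpolation=2)]))
```

```text
t 9.55 counterframe [-0.0253 -0.115   0.0652] toolx err deg -0.01 F [-4.64  1.92 13.89] w 0.0
```

View pics/c5.png

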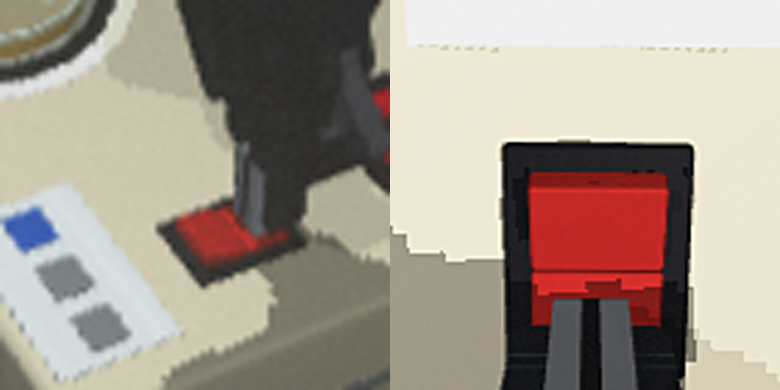

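A firm 14 N stop with the front face raised means the switch is on, and the tip measures 24 mm above the TCP. I now return to the rod's far side at the right height.

Call:
{"api": "apply_moves", "payload": {"series": [{"tx": 0,"ty": 0,"tz": -0.02,"spin": 0,"gripper": 1},{"tx": 0,"ty": 0,"tz": -0.045,"spin": 0,"gripper": 1},{"tx": 0,"ty": 0,"tz": -0.045,"spin": 0,"gripper": 1},{"tx": 0,"ty": 0,"tz": -0.045,"spin": 0,"gripper": 1},{"tx": 0,"ty": 0,"tz": -0.045,"spin": 0,"gripper": 1},{"tx": -0.0172,"ty": 0.0347,"tz": 0,"spin": 0,"gripper": 1},{"tx": -0.0172,"ty": 0.0347,"tz": 0,"spin": 0,"gripper": 1},{"tx": -0.0172,"ty": 0.0347,"tz": 0,"spin": 0,"gripper": 1},{"tx": -0.0172,"ty": 0.0347,"tz": 0,"spin": 0,"gripper": 1},{"tx": -0.0172,"ty": 0.0347,"tz": 0,"spin": 0,"gripper": 1},{"tx": -0.0172,"ty": 0.0347,"tz": 0,"spin": 0,"gripper": 1},{"tx": -0.0172,"ty": 0.0347,"tz": 0,"spin": 0,"gripper": 1}]}}

```text
time: 10.85
eef_pos: [0.6673, 0.0925, 0.2613]
orientation: [-0.001, 0.032, 0.999, -0.0]
force: [0.5, -0.8, -1.0]
gripper_width: 0.0001
grasp_force: 0.0
```

Call:
{"api": "apply_moves", "payload": {"series": [{"tx": 0,"ty": 0,"tz": 0,"spin": 0,"gripper": 1},{"tx": 0,"ty": 0,"tz": 0.03,"spin": 0,"gripper": 1},{"tx": 0,"ty": 0,"tz": 0.03,"spin": 0,"gripper": 1},{"tx": 0,"ty": 0,"tz": 0.02,"spin": 0,"gripper": 1},{"tx": 0,"ty": 0,"tz": 0,"spin": 0,"gripper": 1},{"tx": 0,"ty": 0,"tz": 0,"spin": 0,"gripper": 1}]}}

```text
time: 11.45
eef_pos: [0.667, 0.0905, 0.1822]
orientation: [-0.001, 0.033, 0.999, -0.0]
force: [1.1, 0.3, 0.3]
gripper_width: -0.0001
grasp_force: 0.0
```

```bash
python3 -c "
from lens import *
st();lens()"
```

```text
t 11.45 counterframe [0.0945 0.1274 0.1822] toolx err deg -0.06 F [1.12 0.32 0.26] w -0.0001
scene 0.91 [314. 228.] (43, 33) theta [0.95] res [-0.4  0.1] world [0.5776 0.1416 0.195 ]
side 0.77 [274. 135.] (45, 29) theta [0.933] res [0.1 0.1] world [0.5761 0.14   0.195 ]
```

Call:
{"api": "apply_moves", "payload": {"series": [{"tx": 0,"ty": 0,"tz": 0.025,"spin": 0,"gripper": 1},{"tx": 0,"ty": 0,"tz": 0,"spin": 0,"gripper": 1},{"tx": 0.0055,"ty": -0.0038,"tz": 0,"spin": 0,"gripper": 1},{"tx": 0.0055,"ty": -0.0038,"tz": 0,"spin": 0,"gripper": 1},{"tx": 0.0055,"ty": -0.0038,"tz": 0,"spin": 0,"gripper": 1},{"tx": 0.0055,"ty": -0.0038,"tz": 0,"spin": 0,"gripper": 1},{"tx": 0.0055,"ty": -0.0038,"tz": 0,"spin": 0,"gripper": 1},{"tx": 0.004,"ty": -0.0024,"tz": 0,"spin": 0,"gripper": 1},{"tx": 0.004,"ty": -0.0024,"tz": 0,"spin": 0,"gripper": 1},{"tx": 0.004,"ty": -0.0024,"tz": 0,"spin": 0,"gripper": 1},{"tx": 0.004,"ty": -0.0024,"tz": 0,"spin": 0,"gripper": 1}]}}

```text
time: 12.75
eef_pos: [0.622, 0.0652, 0.1577]
orientation: [0.0, 0.032, 0.999, 0.0]
force: [1.9, 0.3, -0.1]
gripper_width: -0.0003
grasp_force: 0.5
```

```bash
python3 -c "
from lens import *
st();lens()"
```

```text
t 12.75 counterframe [0.0513 0.0992 0.1577] toolx err deg -0.03 F [ 1.92  0.26 -0.1 ] w -0.0003
scene 0.74 [305. 211.] (43, 31) theta [0.568] res [-0.  0.] world [0.5365 0.1022 0.195 ]
side 0.64 [267.  150.5] (45, 30) theta [0.546] res [-0.4 -0.1] world [0.5351 0.099  0.195 ]
```

It swings as planned (θ ≈ 0.56). I continue more slowly.

Call:
{"api": "apply_moves", "payload": {"series": [{"tx": 0.0032,"ty": -0.0035,"tz": 0,"spin": 0,"gripper": 1},{"tx": 0.0032,"ty": -0.0035,"tz": 0,"spin": 0,"gripper": 1},{"tx": 0.0032,"ty": -0.0035,"tz": 0,"spin": 0,"gripper": 1},{"tx": 0.0032,"ty": -0.0035,"tz": 0,"spin": 0,"gripper": 1},{"tx": 0.002,"ty": -0.0027,"tz": 0,"spin": 0,"gripper": 1},{"tx": 0.002,"ty": -0.0027,"tz": 0,"spin": 0,"gripper": 1},{"tx": 0.002,"ty": -0.0025,"tz": 0,"spin": 0,"gripper": 1},{"tx": 0,"ty": 0,"tz": 0,"spin": 0,"gripper": 1}]}}

```text
time: 13.75
eef_pos: [0.6016, 0.0443, 0.1575]
orientation: [-0.0, 0.033, 0.999, -0.0]
force: [0.1, -0.0, -0.6]
gripper_width: -0.0001
grasp_force: 0.0
```

```bash
python3 -c "
from lens import *
st();lens()"
```

```text
t 13.75 counterframe [0.0322 0.0771 0.1575] toolx err deg -0.05 F [ 0.13 -0.01 -0.55] w -0.0001
scene 0.85 [291. 197.] (29, 29) theta [0.21] res [-1.   1.8] world [0.5062 0.0535 0.195 ]
side 0.75 [271.5 169. ] (48, 33) theta [0.119] res [-0.3  0.2] world [0.5109 0.0412 0.195 ]
```

Call:
{"api": "apply_moves", "payload": {"series": [{"tx": 0,"ty": -0.0015,"tz": 0,"spin": 0,"gripper": 1},{"tx": 0,"ty": -0.0015,"tz": 0,"spin": 0,"gripper": 1},{"tx": 0,"ty": -0.0015,"tz": 0,"spin": 0,"gripper": 1},{"tx": 0,"ty": -0.001,"tz": 0,"spin": 0,"gripper": 1},{"tx": 0,"ty": 0,"tz": 0,"spin": 0,"gripper": 1},{"tx": 0,"ty": 0,"tz": 0,"spin": 0,"gripper": 1}]}}

```text
time: 14.55
eef_pos: [0.6017, 0.0391, 0.1576]
orientation: [0.0, 0.033, 0.999, -0.0]
force: [0.6, 0.8, -1.0]
gripper_width: 0.0
grasp_force: 0.2
```

```bash
python3 -c "
from lens import *
st();lens(('side','wrist'))"
```

```text
t 14.55 counterframe [0.0327 0.0719 0.1576] toolx err deg -0.04 F [ 0.6   0.75 -0.96] w 0.0
side 0.7 [273.5 172.5] (50, 34) theta [0.043] res [-0.  0.] world [0.5084 0.0296 0.195 ]
wrist 0.49 [211. 158.] (423, 317) theta [-0.044] res [ -4.4 -90.8] world [0.5422 0.0137 0.195 ]
```

Call:
{"api": "apply_moves", "payload": {"series": [{"tx": 0,"ty": -0.001,"tz": 0,"spin": 0,"gripper": 1},{"tx": 0,"ty": -0.001,"tz": 0,"spin": 0,"gripper": 1},{"tx": 0,"ty": -0.0008,"tz": 0,"spin": 0,"gripper": 1},{"tx": 0,"ty": 0,"tz": 0,"spin": 0,"gripper": 1},{"tx": 0,"ty": 0,"tz": 0,"spin": 0,"gripper": 1},{"tx": 0,"ty": 0.003,"tz": 0,"spin": 0,"gripper": 1},{"tx": 0,"ty": 0.007,"tz": 0,"spin": 0,"gripper": 1},{"tx": 0,"ty": 0.015,"tz": 0,"spin": 0,"gripper": 1},{"tx": -0.01,"ty": 0.02,"tz": 0,"spin": 0,"gripper": 1},{"tx": 0,"ty": 0,"tz": -0.04,"spin": 0,"gripper": 1},{"tx": 0,"ty": 0,"tz": -0.04,"spin": 0,"gripper": 1},{"tx": 0,"ty": 0,"tz": -0.04,"spin": 0,"gripper": 1}]}}

```text
time: 15.95
eef_pos: [0.6141, 0.0822, 0.2786]
orientation: [-0.0, 0.032, 0.999, 0.0]
force: [-0.0, -0.4, 0.8]
gripper_width: -0.0
grasp_force: 0.0
```

Call:
{"api": "apply_moves", "payload": {"series": [{"tx": -0.02,"ty": 0.04,"tz": 0,"spin": 0,"gripper": 1},{"tx": -0.02,"ty": 0.04,"tz": 0,"spin": 0,"gripper": 1},{"tx": -0.02,"ty": 0.04,"tz": 0,"spin": 0,"gripper": 1},{"tx": 0,"ty": 0,"tz": 0,"spin": 0,"gripper": 1},{"tx": 0,"ty": 0,"tz": 0,"spin": 0,"gripper": 1},{"tx": 0,"ty": 0,"tz": 0,"spin": 0,"gripper": 1}]}}

```text
time: 16.55
eef_pos: [0.6817, 0.1967, 0.2776]
orientation: [-0.0, 0.032, 0.999, -0.0]
force: [-0.3, 0.6, 0.4]
gripper_width: -0.0
grasp_force: 0.0
```

Run:
```python
from lens import *
st();lens(('side','scene','wrist'))
for c,nr in (('side',(275,214)),('scene',(278,226))):
    r=pick(c,'plate',np.array(nr));print(c,None if r is None else (r[1].round(1),r[2],onz(c,r[2],.095).round(4)))
a=snapshot('side')[110:290,230:430];b=snapshot('scene')[150:310,180:360]
save('c6.png',np.hstack([cv2.resize(a,(400,360),interpolation=2),cv2.resize(b,(400,360),interpolation=2)]))
```

```text
t 16.55 counterframe [0.1024 0.2343 0.2776] toolx err deg -0.02 F [-0.33  0.55  0.38] w -0.0
side 0.79 [275. 174.] (49, 33) theta [0.005] res [-0.2  0.1] world [0.5083 0.0241 0.195 ]
scene 0.76 [278.5 194. ] (38, 29) theta [-0.005] res [ 0.1 -0.3] world [0.5087 0.0227 0.195 ]
wrist 0.97 [44.5 27. ] (90, 55) theta [0.162] res [  7.4 -40.8] world [0.5358 0.0348 0.195 ]
side (array([275.6, 214.9]), array([275.5, 215. ]), array([0.5073, 0.0221, 0.095 ]))
scene (array([279.8, 226.3]), array([280. , 226.5]), array([0.5114, 0.0253, 0.095 ]))
```

View pics/c6.png

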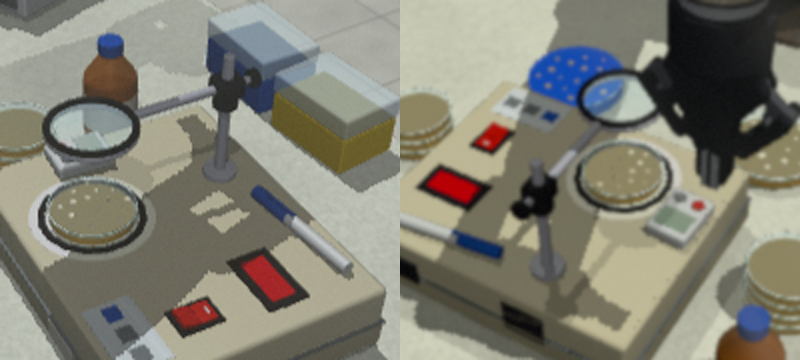

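The lens is over the plate within about 3 mm, the plate is unmoved in its ring, and the switch was pressed to its firm stop. The arm is clear, so I hand in.

```bash
python3 -c "
from plant import env
print(env.close_job())"
```

```text
the job is handed in; nothing more can be done
None
```

I handed the job in after 16.6 s of robot time, with no verdict returned: the lamp rocker is pressed to its firm stop, the lens is within about 4 mm of the plate's centre in both camera views, the plate is still in its ring, and the arm is clear.

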